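# Push a proud cuvette home under a push-latch cover

## Task

One of the two cuvettes in the small bench colorimeter was only dropped in and stands proud of its neighbour. Press the front of the grey cover down and let go so that it springs open, push the proud cuvette straight down with a fingertip until it is fully home, then swing the cover down and press it until it latches shut. Only touch and push: do not pinch or lift anything, and leave the things around the instrument where they stand.

Things in the scene. Friction and masses are not known exactly. Their poses are not given: they have to be found in the camera images.
- colorimeter: compact white bench colorimeter, 186 mm deep (x), 156 mm wide (y), housing 66 mm high, 92 mm over the shut cover, standing fast on four feet. Origin at bench height below its sample chamber; x to its rear, y to its left, z up. The display slope is in front (x -98 to -48 mm), the rear ends at x 88 mm.
- cover (a joint): angle of the grey cover (rad) about the hinge behind the chamber: 0 shut and latched, 2.0 sprung open, leaning back past upright, -0.095 pressed in to its stop. A spring drives it open, about 1 to 2 N at the front edge when shut. Latch: press a latched cover in to the stop and let go, and it springs open; swing it down, press it in to the stop and let go, and it stays at 0.
- cover_press (a point): centre of three finger ribs on the cover near its front edge, the place to press: 83 mm from the hinge line, moves with the cover. It goes about 8 mm down to the stop (it takes up to 6 N on the way); a press of less than 7 mm may not work the latch. Released, the damped cover takes 2 to 3 s to open fully.
- cover_hinge (a point): middle of the hinge line, on the instrument at x 48, y 0, z 84 mm; the line runs along the instrument's y. The cover reaches from 3 to 96 mm off this line and is 124 mm wide; its outer face lies 8 mm off the plane through the line (above it when shut). It has a 14 mm skirt and a latch tongue inside, 35 mm deep.
- cuvette_a_top (a point): centre of the top of one cuvette (clear, pink filling, 12 x 12 x 45 mm, upright). On the instrument: top at z 69 mm when home, about 79 mm when proud, standing on sprung noses in its well; 2 to 8 N straight down pushes it past them to a hard stop. Wells at x -4, y -22 and 22 mm.
- cuvette_b_top (a point): the same for the other cuvette; either may be the proud one. Both stand in the chamber under the cover: its inside runs x -40 to 38, y -54 to 54 mm, rim at z 79, floor at z 58 mm.
- cuvette_case: black cuvette case with clear lid, 66 x 100 x 38 mm, origin under its centre; a bystander
- stopper_jar: glass weighing bottle with knobbed stopper, 38 mm across, 54 mm high, origin under its centre; a bystander
- red_cap_bottle: brown bottle with red cap, 48 mm across, 83 mm high, origin under its centre; a bystander

How it is judged:
On the way, in this order (a step that is already met when the one before it is completed fails the run):
1. the cover has sprung open (value of joint cover above 1.5 rad), for 0.2 s.
2. with the cover open, both cuvettes are fully home (value of joint cover above 1 rad and z of each of cuvette_a_top, cuvette_b_top in the frame of colorimeter below 0.0715 m), for 0.2 s.
At the end, for the whole second after the job is handed in: the cover is shut and held by its latch alone (joint within 0.04 rad of 0, at rest), and both cuvettes are fully home (tops within 2.5 mm of 69 mm above the instrument's origin) (value of joint cover between -0.04 and 0.04 rad and velocity of joint cover between -0.05 and 0.05 rad/s and z of cuvette_a_top in the frame of colorimeter between 0.066 and 0.0715 m and z of cuvette_b_top in the frame of colorimeter between 0.066 and 0.0715 m); the robot touches nothing.
It fails at once if a cuvette is lifted (its top above 85 mm in the instrument's frame) (z of any of cuvette_a_top, cuvette_b_top in the frame of colorimeter above 0.085 m).
It fails at once if a thing standing near the instrument is moved by more than 25 mm or tipped (distance of any of stopper_jar, red_cap_bottle from where it was at the start of the episode above 0.025 m or angle between any of stopper_jar, red_cap_bottle's own z axis and vertical above 0.3 rad).
It also fails if it takes over 50 s, if anything falls off the work surface, if the arm or the gripper's body presses on something with over 40 N, if the wrist force passes 120 N, or if a joint passes its speed limit or range.

## Robot

A 7-joint arm with a two-finger parallel gripper is mounted at the origin on a cart in front of the work surface, level with it; the furniture and walls round the work are solid. World frame = base frame: x ahead of the robot, y to its left, z up, the work surface at z = 0. Lengths are in m, angles in rad, forces in N, time in s.
With the tool pointing down it reaches from about 0.4 to 0.925 m from the base axis. Payload 4.1 kg.
Tool frame: the origin (TCP) lies at the very end of the fingers, on their centre line; the grasp point (between the pads) lies 19 mm behind it (arm.grip_point_offset is the distance from the TCP to the grasp point, in m); z points along the fingers, y is the line along which they close (so a half turn about z gives the same grasp; the last joint's range is limited). The gripper opens to 85 mm and grips with 20 to 120 N. Pads are 22 mm wide; open, the fingers measure 114 mm over their backs; the gripper's body (76 mm by 85 mm) begins 54 mm behind the grasp point. The pads swing forward as they close: fully open they stand 13 mm farther back than shut.
Start: joints at [-1.287, 0.398, 0.045, 1.537, -0.019, 1.207, -0.051], TCP at [0.243, 0.603, 0.231] pointing down, gripper open.
Joint ranges: [-2.82, 2.82], [-0.49, 2.23], [-1.37, 1.46], [0, 2.46], [-1.36, 4.5], [0.23, 2], [-2.94, 2.94]. Speed limits (rad/s): [2.57, 2.57, 3.14, 3.14, 3.14, 3.14, 3.14].

## Interface

Orientations are given as a unit quaternion [w, x, y, z].
In Python, from workcell import arm, cams gives the robot as it stands.
- The arm moves only by the shell command python3 -m inch 'ROWS'. ROWS is JSON, a list of rows, each a list of 7 numbers: the opening, from 0 (shut) to 1 (fully open), then the shift along the world's x, y, z as a fraction of full scale, then the turn, a rotation vector about the world's x, y, z as a fraction of full scale. A call has 1 to 8 rows; each row is the pose to reach, as a shift and turn from the pose commanded when the call began, turning the shorter way round; what a row does not reach only later rows make up. Full scale, the value 1, is 0.25 m for a shift and 2 pi rad for a turn. A row lasts 1/12 s, in which the tool goes at most 41.7 mm and 7.16 degrees, less where a joint would pass 70% of its speed; a pose out of reach is approached as far as the arm can. A call with a number of a shift or a turn outside -1 to 1 is refused whole. A call with a gripper value outside its range is refused whole. The fingers move at their own pace and stop on an object; the grip force is fixed at half the most. Time passes only in rows, so rows that repeat a pose let the fingers close. It gives the time, the measured TCP pose, the force, the opening and the grip force at its end, in the units of the state.
- arm.state(): the state, without advancing time (a new reading comes with each control period).
- cams.get_image(name): name is "scene" or "side" or "wrist"; returns a dict with "img" (400x640x3 uint8, red, green, blue), "camera_matrix" (3x3 intrinsics, pixels), "k1" (the pictures are not rectified: a ray, as slopes to the right and down, at radius r is drawn at 1 + k1 r^2 times it, then the intrinsics apply), "origin" and "rotation" of the camera in the world. Camera axes: x right, y up, looking along -z (the intrinsics and any distortion apply to the point x, -y, -z); pixel columns grow to the right and rows downward; lengths in m; the calibration is good to about 2 mm. A picture is of the moment at which its call begins. There is no depth.
- arm.job_done(): hands the job in; it is judged then, once.
The state is a dict: "t": time; "joint_positions": joint angles; "qd": joint speeds; "tau": joint torques, N m; "eef_pos": TCP position; "tool_rot": TCP orientation; "force": force on the tool from outside, world axes, zero at the start; "wrist_torque": the same for the moment, N m; "opening": finger opening in m; "finger_force": force on a finger pad.
Only numpy, scipy, OpenCV 4.12 (cv2) and the standard library are available. Lean on these libraries where they do the work, as an engineer would, in place of code of your own. Each camera call takes 0.05 s, during which the arm holds its last target. There are 200 camera calls.

## Working session

There is one attempt and no reset: what is moved stays moved. The work goes in short steps, Python scripts to look and compute and a shell command to move; the robot and the scene stay as the last step left them, time stands still between calls to the robot, and variables do not carry over. Pictures are saved under pics/ and viewed, at most 10 in all, crops included, and the job is handed in when it is done.

```bash
ls; mkdir -p pics; cat > h.py <<'E'
import numpy as np, cv2
from workcell import arm, cams
def shot(n, f):
    d=cams.get_image(n); cv2.imwrite('pics/'+f, d['img'][:,:,::-1])
    np.savez('pics/'+f+'.npz', **{k:np.array(v) for k,v in d.items()}); return d
def load(f): return np.load('pics/'+f+'.npz')
def proj(d,P):
    p=(np.atleast_2d(P)-d['origin'])@d['rotation']
    s=np.c_[p[:,0]/-p[:,2], -p[:,1]/-p[:,2]]
    s=s*(1+d['k1']*(s**2).sum(1,keepdims=True))
    K=d['camera_matrix']; return s@K[:2,:2].T+K[:2,2]
def ray(d,uv):
    K=d['camera_matrix']
    s=cv2.undistortPoints(np.array([[uv]],float),np.array(K,float),np.array([float(d['k1']),0,0,0]))[0,0]
    # given model is the same as OpenCV radial k1
    v=np.array(d['rotation'])@np.array([s[0],-s[1],-1.]); return np.array(d['origin']),v/np.linalg.norm(v)
def atz(d,uv,z):
    o,v=ray(d,uv); return o+v*(z-o[2])/v[2]
E
python3 - <<'E'
from h import *
a=shot('scene','scene0.png');b=shot('side','side0.png')
print(a['origin'],b['origin'],arm.state()['eef_pos'],arm.state()['tool_rot'],arm.state()['t'])
E
```

```text
pics
[ 0.15028054 -0.45739361  0.73169187] [ 0.32260808 -0.6547104   0.64846333] [0.24256914 0.60242209 0.23036069] [-1.00025767e-04  1.90163841e-01  9.81751965e-01 -8.85009587e-04] 0.1
```

View pics/scene0.png

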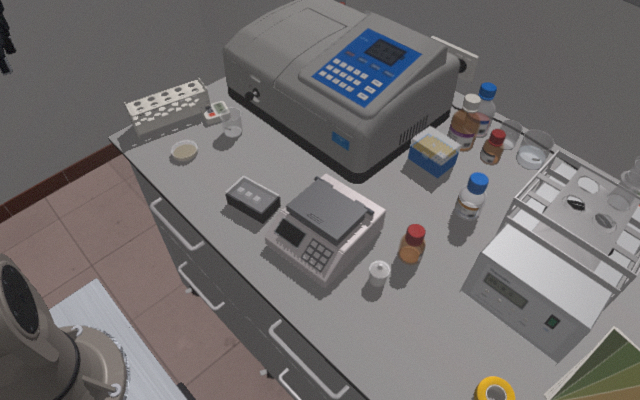

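View pics/side0.png

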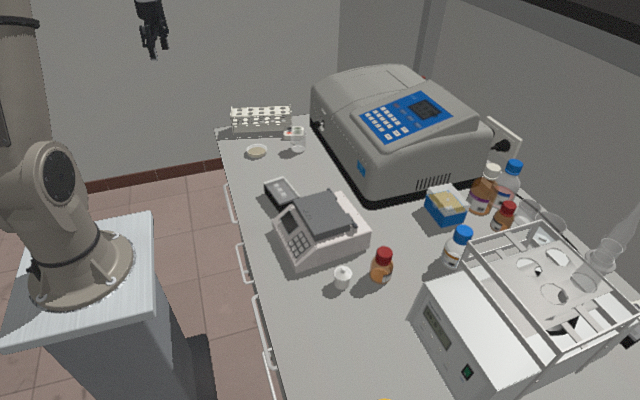

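The scene view shows the instrument with its cover around (335,207), the case at (252,198), the jar at (378,273) and the bottle at (412,245). I'll zoom in to get the corners.

```bash
python3 - <<'E'
import cv2,numpy as np
a=cv2.imread('pics/scene0.png')[165:295,220:420]
b=cv2.imread('pics/side0.png')[170:300,250:410]
o=np.zeros((520,800,3),np.uint8)
A=cv2.resize(a,None,fx=4,fy=4,interpolation=3)
cv2.imwrite('pics/c0.png',A)
cv2.imwrite('pics/c1.png',cv2.resize(b,None,fx=4,fy=4,interpolation=3))
E
```

```text
(no output)
```

View pics/c0.png

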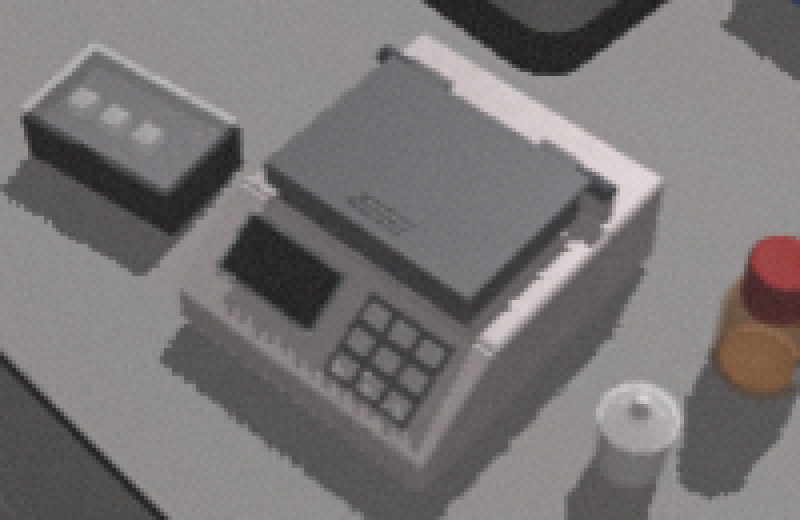

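View pics/c1.png

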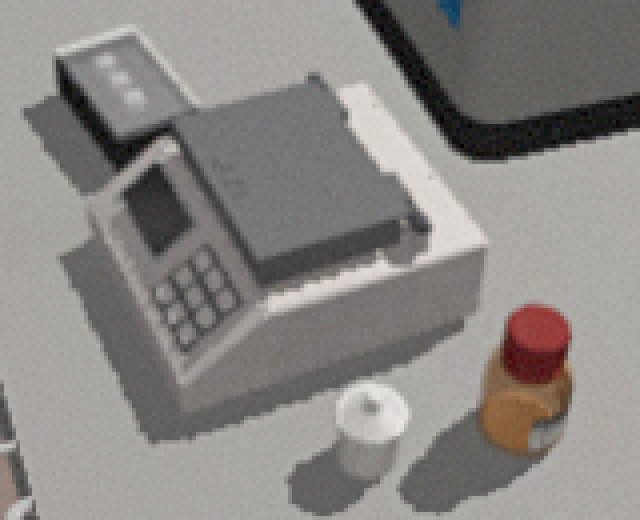

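The two crops give clear cover front corners (scene 268,165 and 475,297), rear housing corners (418,38 and 661,182) and ribs (380,213). I'll fit the pose from both views together.

```bash
cat >> h.py <<'E'
def T(q,P):
    P=np.atleast_2d(P)*1e-3; c,s=np.cos(q[2]),np.sin(q[2])
    return np.c_[q[0]+c*P[:,0]-s*P[:,1], q[1]+s*P[:,0]+c*P[:,1], P[:,2]]
E
python3 - <<'E'
from h import *
from scipy.optimize import least_squares
a=load('scene0.png');b=load('side0.png')
A=[(-48,62,92,268,165),(-48,-62,92,475,297),(88,-78,66,661,182),(88,78,66,418,38),(-48,-78,66,487,350),(-35,0,92,380,213)]
B=[(-48,62,92,180,122),(-48,-62,92,257,263),(88,-78,66,487,245),(-48,-78,66,268,310),(-35,0,92,228,178)]
A=np.array(A,float);B=np.array(B,float)
ua=A[:,3:]/4+[220,165]-.4;ub=B[:,3:]/4+[250,170]-.4
f=lambda q:np.r_[proj(a,T(q,A[:,:3]))-ua,proj(b,T(q,B[:,:3]))-ub]
g=lambda q:f(q).ravel()
r=least_squares(g,[.5,0,0],loss='soft_l1');print(r.x,r.cost);print(f(r.x).round(1))
q=r.x
print('press',T(q,[-35,0,92]),'hinge',T(q,[48,0,84]),'wells',T(q,[[-4,22,79],[-4,-22,79]]))
for n,s,u,z in [('jar',a,(638/4+220,410/4+165),.045),('jar',b,(371/4+250,405/4+170),.045),('bot',a,(783/4+220,262/4+165),.083),('bot',b,(538/4+250,322/4+170),.083),('case',a,(132/4+220,118/4+165),.038)]: print(n,atz(s,u,z))
E
```

```text
Traceback (most recent call last):
  File "h.py", line 8, in proj
    p=(np.atleast_2d(P)-d['origin'])@d['rotation']
      ~~~~~~~~~~~~~~~~~~~~~~~~~~~~~~^~~~~~~~~~~~~~
ValueError: matmul: Input operand 1 has a mismatch in its core dimension 0, with gufunc signature (n?,k),(k,m?)->(n?,m?) (size 4 is different from 3)
```

The camera "rotation" is a quaternion, so I'll convert it.

```bash
python3 - <<'E'
s=open('h.py').read()
s=s.replace("import numpy as np, cv2","import numpy as np, cv2\nfrom scipy.spatial.transform import Rotation as R\ndef rm(d): return R.from_quat(np.array(d['rotation']),scalar_first=True).as_matrix()")
s=s.replace("@d['rotation']","@rm(d)").replace("np.array(d['rotation'])@np","rm(d)@np")
open('h.py','w').write(s)
E
cat > fit.py <<'E'
from h import *
from scipy.optimize import least_squares
a=load('scene0.png');b=load('side0.png')
A=[(-48,62,92,268,165),(-48,-62,92,475,297),(88,-78,66,661,182),(88,78,66,418,38),(-48,-78,66,487,350),(-35,0,92,380,213)]
B=[(-48,62,92,180,122),(-48,-62,92,257,263),(88,-78,66,487,245),(-48,-78,66,268,310),(-35,0,92,228,178)]
A=np.array(A,float);B=np.array(B,float)
ua=A[:,3:]/4+[220,165]-.4;ub=B[:,3:]/4+[250,170]-.4
f=lambda q:np.r_[proj(a,T(q,A[:,:3]))-ua,proj(b,T(q,B[:,:3]))-ub]
g=lambda q:f(q).ravel()
r=least_squares(g,[.5,0,0],loss='soft_l1');print(r.x,r.cost);print(f(r.x).round(1).tolist())
q=r.x
print('press',T(q,[-35,0,92]),'hinge',T(q,[48,0,84]),'wells',T(q,[[-4,22,79],[-4,-22,79]]))
for n,s,u,z in [('jar',a,(638/4+220,410/4+165),.045),('jar',b,(371/4+250,405/4+170),.045),('bot',a,(783/4+220,262/4+165),.083),('bot',b,(538/4+250,322/4+170),.083),('case',a,(132/4+220,118/4+165),.038)]: print(n,atz(s,u,z))
E
python3 fit.py
```

```text
[ 0.53850747 -0.08116579  0.09793566] 12.623066737257856
[[-1.7, -0.7], [-1.7, 1.0], [1.6, -1.6], [0.4, -2.7], [1.8, 1.0], [-0.0, -0.1], [-3.4, -0.5], [-0.5, -0.2], [0.8, -0.9], [-0.2, 1.7], [0.6, 0.7]]
press [[ 0.50367519 -0.08458806  0.092     ]] hinge [[ 0.58627746 -0.07647239  0.084     ]] wells [[ 0.5323755  -0.05966233  0.079     ]
 [ 0.53667778 -0.10345149  0.079     ]]
jar [ 0.53354014 -0.22165972  0.045     ]
jar [ 0.53598299 -0.22133916  0.045     ]
bot [ 0.61965868 -0.22934521  0.083     ]
bot [ 0.62338313 -0.22655795  0.083     ]
case [0.48466699 0.08035429 0.038     ]
```

```bash
python3 -m inch '[[0,0.35,-0.92,0,0,0,0],[0,0.35,-0.92,0,0,0,0],[0,0.35,-0.92,0,0,0,0],[0,0.35,-0.92,0,0,0,0],[0,0.35,-0.92,0,0,0,0],[0,0.35,-0.92,0,0,0,0]]'
python3 -m inch '[[0,0.35,-0.92,0,0,0,0],[0,0.35,-0.92,0,0,0,0],[0,0.35,-0.92,0,0,0,0],[0,0.35,-0.92,0,0,0,0],[0,0.35,-0.92,0,0,0,0],[0,0.35,-0.92,0,0,0,0]]'
python3 - <<'E'
from h import *
a=load('scene0.png')
print(atz(a,(355,172),0.0),atz(a,(232,90),0.0),atz(a,(318,75),0.12))
E
```

```text
t: 0.6
eef_pos: [0.3308, 0.37, 0.2309]
tool_rot: [-0.0, 0.191, 0.982, -0.0]
force: [0.8, -0.1, 0.1]
opening: 0.0124
finger_force: 0.0
t: 1.1
eef_pos: [0.4179, 0.1402, 0.2312]
tool_rot: [-0.0, 0.191, 0.982, 0.0]
force: [1.5, 0.8, 0.4]
opening: -0.0003
finger_force: 0.0
[0.71357478 0.00105698 0.        ] [0.70498579 0.45669014 0.        ] [0.79925788 0.21053542 0.12      ]
```

```bash
python3 -m inch '[[0,0.344,-0.9,0,0,0,0],[0,0.344,-0.9,0,0,0,0],[0,0.344,-0.9,0,0,0,0],[0,0.344,-0.9,0,0,0,0],[0,0.344,-0.9,0,0,0,0],[0,0.344,-0.9,0,0,0,0],[0,0.344,-0.9,-0.2,0,0,0],[0,0.344,-0.9,-0.44,0,0,0]]'
python3 -m inch '[[0,0,0,-0.06,0,0,0],[0,0,0,-0.1,0,0,0],[0,0,0,-0.1,0,0,0]]'
python3 -c "
from h import *
d=shot('side','side1.png'); cv2.imwrite('pics/s1.png',cv2.resize(d['img'][130:300,230:430,::-1],None,fx=3,fy=3))"
```

```text
t: 1.77
eef_pos: [0.5065, -0.0851, 0.1491]
tool_rot: [0.004, 0.193, 0.981, 0.0]
force: [0.4, 1.3, -1.8]
opening: -0.0001
finger_force: 0.0
t: 2.02
eef_pos: [0.5021, -0.0818, 0.1209]
tool_rot: [-0.002, 0.19, 0.982, -0.001]
force: [-0.3, -1.0, -0.1]
opening: 0.0002
finger_force: 0.0
```

View pics/s1.png

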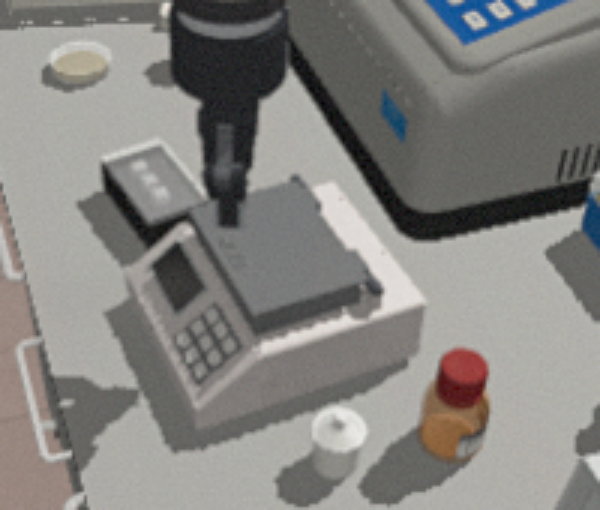

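The tip hangs over the ribs (crop 228,225 above 232,250), as intended. Pressing now.

```bash
python3 -m inch '[[0,0,0,-0.06,0,0,0],[0,0,0,-0.1,0,0,0],[0,0,0,-0.12,0,0,0],[0,0,0,-0.13,0,0,0],[0,0,0,-0.14,0,0,0],[0,0,0,-0.14,0,0,0]]'
```

```text
t: 2.57
eef_pos: [0.504, -0.0819, 0.0883]
tool_rot: [0.0, 0.19, 0.982, 0.0]
force: [-0.2, 1.0, 1.3]
opening: 0.0
finger_force: 0.5
```

```bash
python3 -m inch '[[0,0,0,-0.01,0,0,0],[0,0,0,-0.01,0,0,0]]'
```

```text
t: 2.73
eef_pos: [0.5042, -0.082, 0.0857]
tool_rot: [0.0, 0.19, 0.982, 0.0]
force: [-0.3, 0.6, 0.7]
opening: 0.0002
finger_force: 0.5
```

```bash
python3 -m inch '[[0,0,0,-0.008,0,0,0],[0,0,0,-0.012,0,0,0],[0,0,0,-0.012,0,0,0]]'; python3 -m inch '[[0,0,0,-0.008,0,0,0],[0,0,0,-0.008,0,0,0]]'
```

```text
t: 2.98
eef_pos: [0.5044, -0.0821, 0.0844]
tool_rot: [0.0, 0.19, 0.982, 0.001]
force: [-5.6, 1.1, 15.7]
opening: -0.0
finger_force: 8.0
t: 3.15
eef_pos: [0.5044, -0.0821, 0.084]
tool_rot: [-0.0, 0.191, 0.982, 0.001]
force: [-10.1, 2.0, 30.5]
opening: 0.0001
finger_force: 15.5
```

```bash
python3 -m inch '[[0,-0.05,0,0.16,0,0,0],[0,-0.2,0,0.5,0,0,0],[0,-0.2,0,0.65,0,0,0],[0,-0.2,0,0.65,0,0,0],[0,-0.2,0,0.65,0,0,0],[0,-0.2,0,0.65,0,0,0],[0,-0.2,0,0.65,0,0,0],[0,-0.2,0,0.65,0,0,0]]'; for i in 1 2 3; do python3 -m inch '[[0,0,0,0,0,0,0],[0,0,0,0,0,0,0],[0,0,0,0,0,0,0],[0,0,0,0,0,0,0],[0,0,0,0,0,0,0],[0,0,0,0,0,0,0],[0,0,0,0,0,0,0],[0,0,0,0,0,0,0]]' | tail -n 5; done
python3 -c "
from h import *
d=shot('wrist','w2.png'); e=shot('scene','scene2.png')
c=cv2.resize(e['img'][150:290,230:430,::-1],None,fx=2,fy=2); o=np.zeros((400,640+0,3),np.uint8)
o=np.vstack([cv2.resize(d['img'][:,:,::-1],(480,300)),cv2.resize(c,(480,300))[:, :]]); cv2.imwrite('pics/s2.png',o)"
```

```text
t: 3.82
eef_pos: [0.453, -0.0818, 0.2415]
tool_rot: [-0.001, 0.19, 0.982, -0.0]
force: [-0.4, -0.7, -0.0]
opening: -0.0001
finger_force: 0.0
eef_pos: [0.4538, -0.082, 0.243]
tool_rot: [0.0, 0.19, 0.982, 0.0]
force: [0.3, -0.0, -0.6]
opening: 0.0001
finger_force: 0.0
eef_pos: [0.4537, -0.082, 0.243]
tool_rot: [-0.0, 0.19, 0.982, 0.0]
force: [1.2, 0.5, -0.0]
opening: -0.0001
finger_force: 0.0
eef_pos: [0.4538, -0.082, 0.243]
tool_rot: [0.0, 0.19, 0.982, 0.0]
force: [-1.3, -0.0, -0.6]
opening: -0.0002
finger_force: 0.0
```

View pics/s2.png

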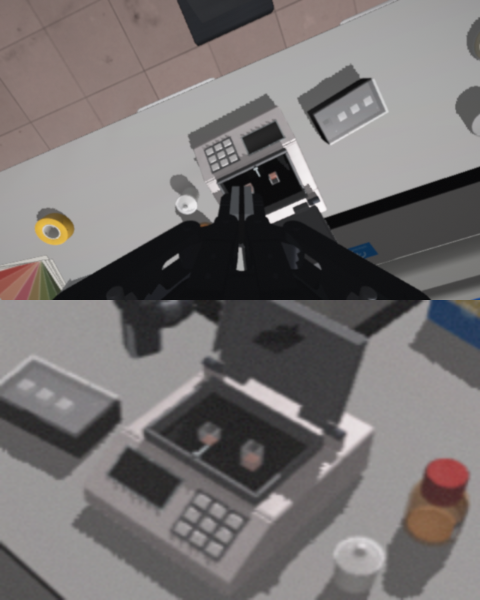

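The cover is open, and the cuvettes are at about (208,430) and (252,450) in the lower panel. I'll zoom in on the scene and side views of the chamber to see which one is proud.

```bash
python3 - <<'E'
from h import *
q=[.5385,-.0812,.0979]
e=load('scene2.png'); s=shot('side','side2.png')
P=T(q,[(-4,22,69),(-4,22,79),(-4,-22,69),(-4,-22,79),(-40,54,79),(-40,-54,79),(38,-54,79),(38,54,79)])
for d,x0,y0 in((e,280,180),(s,290,180)):
    print(((proj(d,P)-[x0,y0]+.5)*8).round().tolist())
c=[cv2.resize(d['img'][y0:y0+70,x0:x0+95,::-1],(760,560),interpolation=cv2.INTER_CUBIC) for d,x0,y0 in((e,280,180),(s,290,180))]
cv2.imwrite('pics/z2.png',c[0]);cv2.imwrite('pics/z3.png',c[1])
E
```

```text
[[296.0, 243.0], [295.0, 216.0], [438.0, 335.0], [440.0, 309.0], [94.0, 238.0], [450.0, 476.0], [657.0, 271.0], [307.0, 53.0]]
[[210.0, 264.0], [210.0, 238.0], [275.0, 362.0], [276.0, 336.0], [51.0, 204.0], [206.0, 450.0], [465.0, 367.0], [294.0, 134.0]]
```

View pics/z2.png

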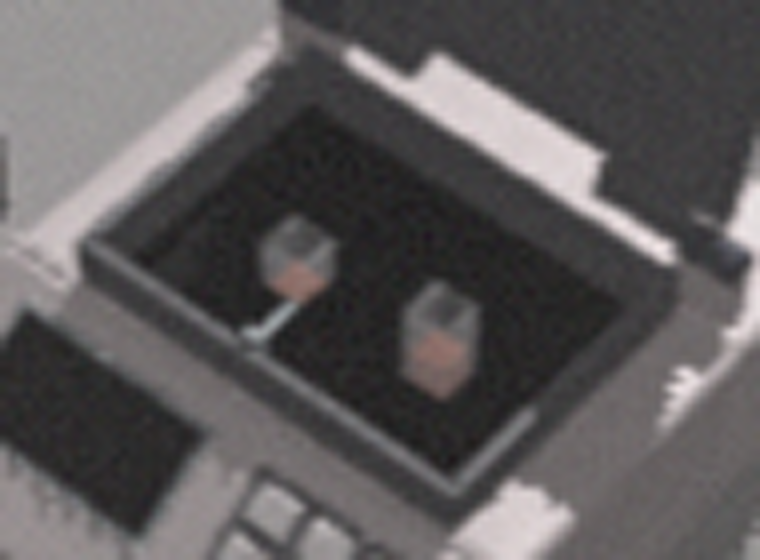

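View pics/z3.png

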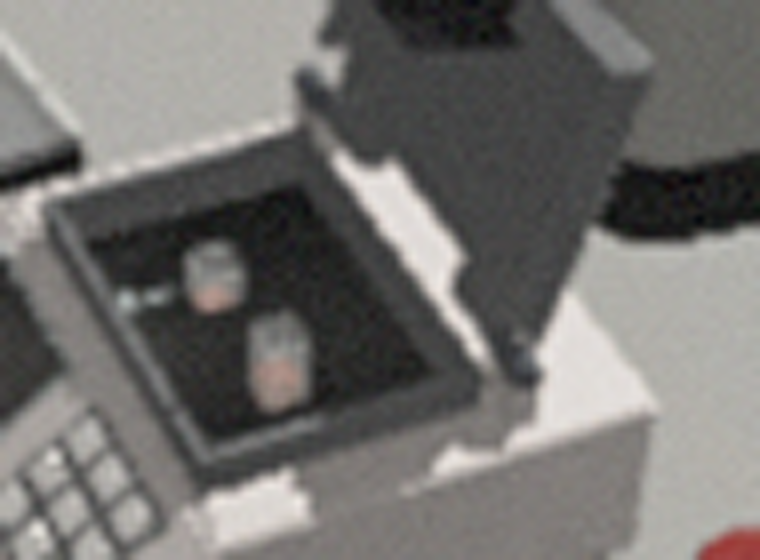

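The right cuvette (y −22) is the taller one, and its top sits at the predicted "proud" pixel in both views (440,309 and 276,336). I'll move over it at world (.535,−.1035) and square the tool to the instrument.

```bash
python3 -m inch '[[0,0.16,-0.04,0,0,0,0.019],[0,0.32,-0.086,0,0,0,0.038],[0,0.324,-0.086,0,0,0,0.057],[0,0.324,-0.086,0,0,0,0.076],[0,0.324,-0.086,-0.15,0,0,0.076],[0,0.324,-0.086,-0.3,0,0,0.076],[0,0.324,-0.086,-0.45,0,0,0.076],[0,0.324,-0.086,-0.56,0,0,0.076]]'
python3 -m inch '[[0,0,0,-0.02,0,0,0],[0,0,0,-0.04,0,0,0],[0,0,0,-0.04,0,0,0]]'
```

```text
t: 6.63
eef_pos: [0.5334, -0.1031, 0.1002]
tool_rot: [-0.001, -0.048, 0.999, 0.0]
force: [-0.3, 0.7, -0.7]
opening: 0.0001
finger_force: 0.0
t: 6.88
eef_pos: [0.5353, -0.1037, 0.0934]
tool_rot: [0.0, -0.047, 0.999, -0.0]
force: [-1.2, -0.9, 0.3]
opening: 0.0003
finger_force: 0.0
```

```bash
python3 -m inch '[[0,0,0,-0.03,0,0,0],[0,0,0,-0.05,0,0,0],[0,0,0,-0.06,0,0,0],[0,0,0,-0.07,0,0,0],[0,0,0,-0.08,0,0,0],[0,0,0,-0.08,0,0,0]]'
python3 -m inch '[[0,0,0,-0.01,0,0,0],[0,0,0,-0.018,0,0,0],[0,0,0,-0.018,0,0,0]]'
python3 -m inch '[[0,0,0,-0.008,0,0,0],[0,0,0,-0.008,0,0,0]]'
```

```text
t: 7.38
eef_pos: [0.5346, -0.1034, 0.0728]
tool_rot: [-0.0, -0.047, 0.999, 0.0]
force: [0.1, -0.6, -0.3]
opening: 0.0004
finger_force: 0.0
t: 7.63
eef_pos: [0.5356, -0.1037, 0.0691]
tool_rot: [0.001, -0.047, 0.999, -0.0]
force: [-0.2, -0.3, 2.9]
opening: -0.0002
finger_force: 1.8
t: 7.8
eef_pos: [0.5369, -0.1041, 0.069]
tool_rot: [0.002, -0.047, 0.999, 0.0]
force: [-3.2, 0.9, 15.5]
opening: 0.0003
finger_force: 7.8
```

Hard stop with the top at z 0.069 and 15 N, so the cuvette is home. Next is retreating up and over, to the space behind the open cover.

```bash
python3 -m inch '[[0,0,0,0.16,0,0,0],[0,0,0,0.32,0,0,0],[0,0,0,0.48,0,0,0],[0,0,0,0.64,0,0,0],[0,0,0,0.74,0,0,0],[0,0.1,0.03,0.76,0,0,0],[0,0.26,0.07,0.76,0,0,0],[0,0.42,0.11,0.76,0,0,0]]'
python3 -m inch '[[0,0.15,0.04,0,0,0,0],[0,0.15,0.04,0,0,0,0],[0,0.15,0.04,0,0,0,0],[0,0.15,0.04,0,0,0,0]]'
python3 -c "
from h import *
e=shot('scene','scene4.png');s=shot('side','side4.png')
q=[.5385,-.0812,.0979]
P=T(q,[(-4,22,69),(-4,-22,69),(-4,-22,79)])
print(proj(e,P).round(1).tolist(),proj(s,P).round(1).tolist())
f=lambda d,x,y:cv2.resize(d['img'][y:y+145,x:x+190,::-1],(380,290))
cv2.imwrite('pics/s4.png',np.hstack([f(e,250,120),f(s,260,120)]))"
```

```text
t: 8.47
eef_pos: [0.641, -0.0759, 0.2581]
tool_rot: [0.001, -0.047, 0.999, 0.001]
force: [0.4, -0.3, 1.1]
opening: -0.0001
finger_force: 0.0
t: 8.8
eef_pos: [0.6765, -0.0668, 0.2557]
tool_rot: [-0.001, -0.047, 0.999, -0.0]
force: [-0.5, -0.2, -0.2]
opening: -0.0
finger_force: 0.0
[[316.4, 209.8], [334.3, 221.4], [334.4, 218.1]] [[315.7, 212.5], [323.9, 224.7], [324.0, 221.5]]
```

View pics/s4.png

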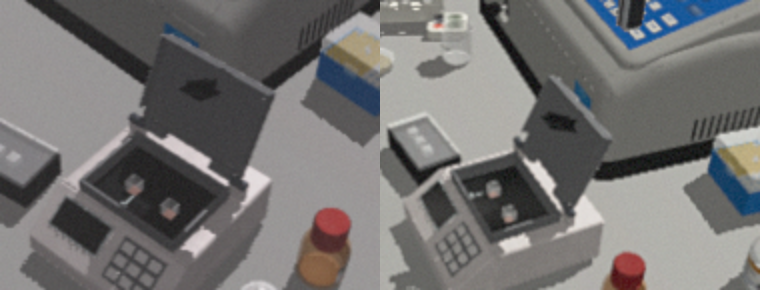

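Both cuvettes now stand level, and the cover is open with the tool behind and above it. I'll lower the tool behind the cover and sweep forward.

```bash
python3 -m inch '[[0,0,0,-0.15,0,0,0],[0,0,0,-0.3,0,0,0],[0,0,0,-0.44,0,0,0],[0,0,0,-0.44,0,0,0]]'
python3 -m inch '[[0,-0.05,-0.005,0,0,0,0],[0,-0.1,-0.01,0,0,0,0],[0,-0.15,-0.015,0,0,0,0],[0,-0.2,-0.02,0,0,0,0],[0,-0.25,-0.024,0,0,0,0],[0,-0.287,-0.028,0,0,0,0],[0,-0.287,-0.028,0,0,0,0]]'
```

```text
t: 9.23
eef_pos: [0.6711, -0.0653, 0.1398]
tool_rot: [-0.007, -0.047, 0.999, 0.001]
force: [-1.8, 0.8, -1.0]
opening: 0.0002
finger_force: 0.0
t: 9.82
eef_pos: [0.6047, -0.0741, 0.1491]
tool_rot: [0.001, -0.046, 0.999, 0.0]
force: [0.5, -0.0, 0.4]
opening: 0.0002
finger_force: 0.3
```

```bash
python3 -m inch '[[0,-0.052,-0.005,0.006,0,0,0],[0,-0.103,-0.01,0.012,0,0,0],[0,-0.147,-0.0145,0.006,0,0,0],[0,-0.191,-0.019,-0.004,0,0,0],[0,-0.231,-0.023,-0.03,0,0,0],[0,-0.271,-0.027,-0.056,0,0,0],[0,-0.314,-0.031,-0.094,0,0,0],[0,-0.354,-0.035,-0.132,0,0,0]]'
python3 -m inch '[[0,0,0,0,0,0,0],[0,0,0,0,0,0,0]]'
```

```text
t: 10.48
eef_pos: [0.5194, -0.0819, 0.1151]
tool_rot: [0.003, -0.047, 0.999, -0.0]
force: [6.3, 1.5, 4.6]
opening: -0.0003
finger_force: 3.8
t: 10.65
eef_pos: [0.5167, -0.0819, 0.114]
tool_rot: [-0.0, -0.047, 0.999, 0.0]
force: [0.0, 0.3, 0.9]
opening: -0.0
finger_force: 0.4
```

```bash
python3 -m inch '[[0,-0.016,-0.002,-0.03,0,0,0],[0,-0.032,-0.003,-0.06,0,0,0],[0,-0.048,-0.005,-0.09,0,0,0],[0,-0.052,-0.005,-0.105,0,0,0],[0,-0.052,-0.005,-0.115,0,0,0],[0,-0.052,-0.005,-0.115,0,0,0]]'
python3 -m inch '[[0,0,0,-0.006,0,0,0],[0,0,0,-0.012,0,0,0],[0,0,0,-0.012,0,0,0]]'
```

```text
t: 11.15
eef_pos: [0.5033, -0.0831, 0.0847]
tool_rot: [-0.001, -0.047, 0.999, 0.0]
force: [-0.8, 0.9, 4.9]
opening: -0.0
finger_force: 2.2
t: 11.4
eef_pos: [0.5034, -0.0831, 0.0841]
tool_rot: [-0.001, -0.047, 0.999, 0.001]
force: [-8.7, 1.0, 26.0]
opening: 0.0003
finger_force: 13.2
```

The cover is at its stop (26 N at z 0.084). Releasing slowly, then checking.

```bash
python3 -m inch '[[0,0,0,0.02,0,0,0],[0,0,0,0.04,0,0,0],[0,0,0,0.06,0,0,0],[0,0,0,0.15,0,0,0],[0,0,0,0.3,0,0,0],[0,0,0,0.45,0,0,0],[0,0,0,0.6,0,0,0],[0,0,0,0.6,0,0,0]]'
for i in 1 2; do python3 -m inch '[[0,-0.2,0,0,0,0,0],[0,-0.2,0,0,0,0,0],[0,-0.2,0,0,0,0,0],[0,-0.2,0,0,0,0,0],[0,-0.2,0,0,0,0,0],[0,-0.2,0,0,0,0,0],[0,-0.2,0,0,0,0,0],[0,-0.2,0,0,0,0,0]]'; done
python3 -c "
from h import *
e=shot('scene','scene5.png');s=shot('side','side5.png')
f=lambda d,x,y:cv2.resize(d['img'][y:y+145,x:x+190,::-1],(380,290))
cv2.imwrite('pics/s5.png',np.hstack([f(e,230,150),f(s,250,150)]))"
```

```text
t: 12.07
eef_pos: [0.5081, -0.0841, 0.2385]
tool_rot: [0.006, -0.047, 0.999, -0.0]
force: [1.0, -0.4, 0.5]
opening: 0.0001
finger_force: 0.0
t: 12.73
eef_pos: [0.4545, -0.083, 0.2317]
tool_rot: [-0.0, -0.047, 0.999, -0.0]
force: [-0.7, -0.3, -0.1]
opening: -0.0001
finger_force: 0.0
t: 13.4
eef_pos: [0.4046, -0.083, 0.2319]
tool_rot: [0.0, -0.047, 0.999, -0.0]
force: [1.5, -0.3, -0.2]
opening: -0.0003
finger_force: 0.0
```

View pics/s5.png

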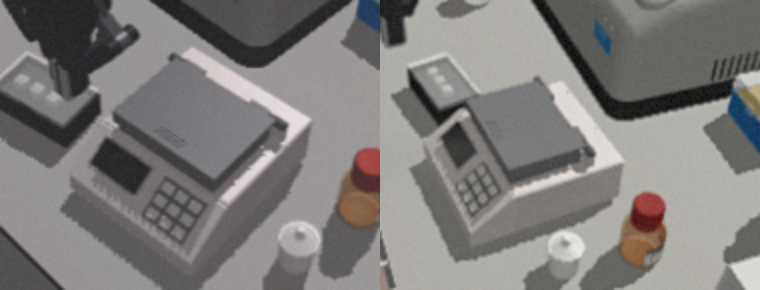

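The cover is shut and stays shut with the arm clear (ribs at 170,137), and the bystanders haven't moved.

```bash
python3 -c "
from workcell import arm
print(arm.job_done())"
```

```text
the job is handed in; nothing more can be done
None
```

The job is handed in at about 13 s of the 50 s allowed: the cover sprang open, the proud right-hand cuvette was pushed home to its hard stop, the cover was pressed shut and stayed down with the arm clear, and the things around the instrument did not move; the judge returned no verdict.

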